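Put the disc-cutter punch into its matching die hole

TASK

One disc-cutter punch stands on the cork pad: put it into the hole of the die plate that matches its shank, pressed fully home with its collar flat on the plate, and let go. The plate's place along its channel is not known exactly, so feel for the hole gently and never press on the die set with more than 25 N. Leave the two punches in the dish as they stand.

Things in the scene. Friction and masses are not known exactly. Their poses are not given: they have to be found in the camera images.
- die_base: steel channel fixed to the bench, 66 (x) by 204 mm (y), rails 26 mm high; origin at the centre of its underside, z up, y along the hole row. In it lies the die plate, 46 by 176 mm, top 36 mm above the bench, on a rubber cushion: pressed, it sinks 1 mm per 4 N, at most 5 mm, and springs back. Punch fully home: collar flat on the plate, foot 16 mm above the bench
- die_row (a point): fixed to the channel (axes as die_base, 36 mm above its origin): centre of the die plate's top at mid travel. A graded row of five round blind holes, for shanks of 6, 10, 14, 18, 22 mm, has its centres at x = 0, y = +68, +34, 0, -34, -68 mm from here at mid travel. Each hole is 1.2 mm wider than its shank, 24 mm deep, sharp-edged
- die_clamp (a point): brass clamp screw on the channel's +x side. The plate is clamped, the arm cannot shift it, but anywhere up to 7 mm either way along y from mid travel (all holes alike, no shift along x). This shift is not in the measured poses: see or feel it. A foot pressed lightly on the top and slid along y drops into its hole
- pad: cork pad fixed on the bench, 90 by 90 mm, 4 mm thick; origin at the centre of its underside. One of the three punches, a different one from run to run, stands on it: that is the one to be put away
- dish: shallow open aluminium dish fixed on the bench, 140 (x) by 75 mm (y), rim 16 mm high; origin at the centre of its underside. The two other punches stand in it about 64 mm apart, and stay there
- punch_a: loose steel punch, upright, 53 mm tall, about 85 g. From the foot up: shank 10 mm across, 20 mm long, foot edge chamfered 1 mm; collar 26 mm across, 5 mm thick (20 to 25 mm above the foot); round grip head 16 mm across, 25 to 53 mm above the foot. Origin at the foot's centre, z up. Its hole: second smallest, y = +34 mm from die_row at mid travel
- punch_b: as punch_a in all but the shank, which is 14 mm across. Its hole is the middle one, y = 0 from die_row at mid travel
- punch_c: as punch_a in all but the shank, which is 18 mm across. Its hole is the second largest, y = -34 mm from die_row at mid travel
Mind the look-alikes: they are no part of the job. Leave any green or yellow look-alike of the punch_a alone. Leave any orange or purple look-alike of the pad alone.

How it is judged:
At the end, for the whole second after the job is handed in: The pad's punch is at rest in its own hole: upright (0.05 rad), foot 14.5-18 mm above the die base's underside, within 3 mm across and 10 mm along of the mid-travel centre. Other punches upright, moved under 12 mm. No punch within 70 mm of the pad's centre (((z of punch_a in the frame of die_base between 0.0145 and 0.018 m and x of punch_a in the frame of die_base between -0.003 and 0.003 m and y of punch_a in the frame of die_base between 0.024 and 0.044 m and angle between punch_a's own z axis and vertical below 0.05 rad and linear speed of punch_a below 0.01 m/s and distance of each of punch_b, punch_c from where it was at the start of the episode below 0.012 m and angle between each of punch_b, punch_c's own z axis and vertical below 0.1 rad) or (z of punch_b in the frame of die_base between 0.0145 and 0.018 m and x of punch_b in the frame of die_base between -0.003 and 0.003 m and y of punch_b in the frame of die_base between -0.01 and 0.01 m and angle between punch_b's own z axis and vertical below 0.05 rad and linear speed of punch_b below 0.01 m/s and distance of each of punch_a, punch_c from where it was at the start of the episode below 0.012 m and angle between each of punch_a, punch_c's own z axis and vertical below 0.1 rad) or (z of punch_c in the frame of die_base between 0.0145 and 0.018 m and x of punch_c in the frame of die_base between -0.003 and 0.003 m and y of punch_c in the frame of die_base between -0.044 and -0.024 m and angle between punch_c's own z axis and vertical below 0.05 rad and linear speed of punch_c below 0.01 m/s and distance of each of punch_a, punch_b from where it was at the start of the episode below 0.012 m and angle between each of punch_a, punch_b's own z axis and vertical below 0.1 rad)) and horizontal distance between each of punch_a, punch_b, punch_c and pad above 0.07 m); the robot touches nothing.
It fails at once if the die set is pressed with more than 25 N (contact force between anything else and die_base above 25 N).
It also fails if it takes over 64 s, if anything falls off the work surface, if the arm or the gripper's body presses on something with over 40 N, if the wrist force passes 120 N, or if a joint passes its speed limit or range.

ROBOT

A 6-joint arm with a two-finger parallel gripper is mounted at the origin on the work surface. World frame = base frame: x ahead of the robot, y to its left, z up, the work surface at z = 0. Lengths are in m, angles in rad, forces in N, time in s.
With the tool pointing down it reaches from about 0.3 to 0.95 m from the base axis. Payload 3.1 kg.
Tool frame: the origin (TCP) lies at the very end of the fingers, on their centre line; the grasp point (between the pads) lies 19 mm behind it; z points along the fingers, y is the line along which they close (so a half turn about z gives the same grasp; the last joint's range is limited). The gripper opens to 85 mm and grips with 20 to 120 N. Pads are 22 mm wide; open, the fingers measure 114 mm over their backs; the gripper's body (76 mm by 85 mm) begins 54 mm behind the grasp point. The pads swing forward as they close: fully open they stand 13 mm farther back than shut.
Start: joints at [1.064, 0.308, 1.634, -0, 1.2, -0.07], TCP at [0.264, 0.566, 0.201] pointing down, gripper open.
Joint ranges: [-3.06, 3.06], [-0.79, 1.96], [0.05, 2.63], [-1.19, 4.34], [0.05, 2.64], [-2.94, 2.94]. Speed limits (rad/s): [2.79, 2.79, 3.14, 3.14, 3.14, 3.14].

INTERFACE

Orientations are given as a rotation vector (axis times angle).
In Python, from plant import ctrl gives the robot as it stands.
- The arm moves only by the tool send_rows, never from a script. Its argument "moves" is a list of rows, each a list of 2 entries, a list of its own where there are three numbers: the shift along the tool's x, y, z as a fraction of full scale, then the turn about the tool's z as a fraction of full scale. In form: [[[x, y, z], twist], ...]. A call has 1 to 12 rows; each row shifts and turns the commanded pose from where the row before left it, along the tool's axes as they then stand; what a row does not reach is not made up. Full scale, the value 1, is 0.05 m for a shift and 0.12 rad for a turn. A row lasts 1/10 s, in which the tool goes at most 50 mm and 8.59 degrees, less where a joint would pass 70% of its speed; a pose out of reach is approached as far as the arm can. A call with a number of a shift or a turn outside -1 to 1 is refused whole. A call with a gripper value outside its range is refused whole. "jaw" is the opening, from 0 (shut) to 1 (fully open), set as the call begins (left out, the last holds). The fingers move at their own pace and stop on an object; the grip force is fixed at half the most. Time passes only in rows, so rows that do not move let the fingers close. It gives the time, the measured TCP pose, the force, the opening and the grip force at its end, in the units of the state.
- ctrl.get_obs(): the state, without advancing time (a new reading comes with each control period).
- ctrl.snapshot(name): name is "scene" or "top" or "wrist"; returns the picture (384x512x3 uint8, red, green, blue); there is no depth.
- ctrl.calibration(name): a dict with "mtx" (3x3 intrinsics, pixels), "distortion" ([k1, k2, p1, p2, k3] as OpenCV has them; the pictures are not rectified), "R" (3x3) and "t" (3): a world point X has camera coordinates R X + t. Camera axes: x right, y down, z forward; pixel columns grow to the right and rows downward; lengths in m; the calibration is good to about 2 mm. A picture is of the moment at which its call begins: read the wrist's pose just before it. calibration takes no time and is no camera call; for the wrist camera it gives the pose at the moment of the call.
- ctrl.close_job(): hands the job in; it is judged then, once.
The state is a dict: "clock": time; "joints": joint angles; "qd": joint speeds; "joint_efforts": joint torques, N m; "position": TCP position; "orientation": TCP orientation; "ft_force": force on the tool from outside, world axes, zero at the start; "ft_torque": the same for the moment, N m; "finger_gap": finger opening in m; "grasp_force": force on a finger pad.
Only numpy, scipy, OpenCV 4.12 (cv2) and the standard library are available. Lean on these libraries where they do the work, as an engineer would, in place of code of your own. Each camera call takes 0.05 s, during which the arm holds its last target. There are 200 camera calls.

## Working session

There is one attempt and no reset: what is moved stays moved. The work goes in short steps, Python scripts to look and compute and a tool call to move; the robot and the scene stay as the last step left them, time stands still between calls to the robot, and variables do not carry over. Pictures are saved under pics/ and viewed, at most 10 in all, crops included, and the job is handed in when it is done.

Besides the shell and the picture viewer there is one more tool, called after ">>>" as name(argument=value, ...), one argument or row to a line, values as JSON. send_rows: Moves the arm, as the interface text tells. Its arguments: {"type":"object","properties":{"moves":{"type":"array"},"jaw":{"type":"number"}},"required":["moves"]}

```bash
mkdir -p pics; cat > h.py <<'E'
import numpy as np, cv2
from plant import ctrl
def snap(name,fn):
    c=ctrl.calibration(name); im=ctrl.snapshot(name)
    cv2.imwrite(fn,im[:,:,::-1]); return c,im
def ray(c,uv,z):
    p=cv2.undistortPoints(np.array([[uv]],float),np.array(c["mtx"]),np.array(c["distortion"]))[0,0]
    R=np.array(c["R"]);t=np.array(c["t"]).ravel()
    o=-R.T@t; d=R.T@np.array([p[0],p[1],1]); return o+d*(z-o[2])/d[2]
def proj(c,X):
    r,_=cv2.Rodrigues(np.array(c["R"])); return cv2.projectPoints(np.array(X,float).reshape(-1,1,3),r,np.array(c["t"],float),np.array(c["mtx"]),np.array(c["distortion"]))[0][:,0]
E
python3 - <<'E'
from h import *
import pickle
cs={}
ims=[]
for n in("scene","top","wrist"):
    c,im=snap(n,f"pics/{n}0.png"); cs[n]=c; ims.append(im)
    R=np.array(c["R"]); print(n,(-R.T@np.array(c["t"]).ravel()).round(3),np.array(c["mtx"])[0,0])
pickle.dump(cs,open("c0.pkl","wb"))
o=ctrl.get_obs(); print(o["clock"],o["position"],o["orientation"],o["ft_force"],o["finger_gap"])
E
```

```text
scene [1.127 0.045 0.479] 353.1073932979075
top [0.304 0.167 0.887] 353.3499779574602
wrist [0.19  0.601 0.373] 282.68664428017865
0.15 [0.26409536 0.56569335 0.19990409] [-6.80573793e-01 -3.06645562e+00  2.74557312e-03] [-0.42119929  0.70647817  0.20169418] 0.0853488114359107
```

View pics/top0.png

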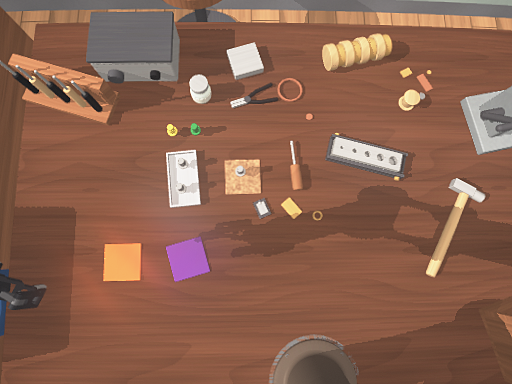

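View pics/scene0.png

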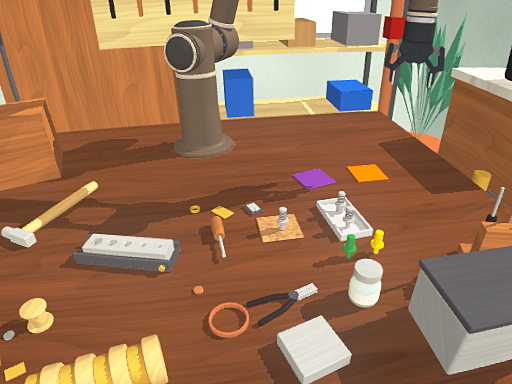

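Top view: dish (183,178) with punches at (182,162) and (181,187); cork pad (243,176) with a grey punch at (240,170); die (367,155); green and yellow look-alikes at (195,129) and (172,130); orange and purple pad look-alikes at (122,262) and (188,259). The grey punch on the cork pad fits the description. I'll confirm it and read its shank in one enlarged crop.

```bash
python3 - <<'E'
from h import *
import pickle
cs=pickle.load(open("c0.pkl","rb"))
s=cv2.imread("pics/scene0.png"); t=cv2.imread("pics/top0.png")
A=cv2.resize(s[180:250,245:375],(520,280),interpolation=cv2.INTER_CUBIC)
B=cv2.resize(t[125:185,320:415],(760,480)[:2],interpolation=cv2.INTER_CUBIC)
C=cv2.resize(t[155:200,220:265],(270,270),interpolation=cv2.INTER_CUBIC)
im=np.zeros((600,790,3),np.uint8); im[:280,:520]=A; im[:270,520:790]=C
B=cv2.resize(t[130:180,322:412],(558,310),interpolation=cv2.INTER_CUBIC); im[285:595,:558]=B
cv2.imwrite("pics/crop1.png",im)
c=cs["top"]
for n,uv,z in(("punch head",(240,170),.057),("pad",(243,176.5),.004),("dishp1",(182,162),.055),("dishp2",(181,187),.055),("die",(367,155),.036)): print(n,ray(c,uv,z).round(4))
E
```

```text
punch head [0.5054 0.174  0.057 ]
pad [0.5011 0.1669 0.004 ]
dishp1 [0.5266 0.314  0.055 ]
dishp2 [0.4651 0.315  0.055 ]
die [ 0.5482 -0.1476  0.036 ]
```

View pics/crop1.png

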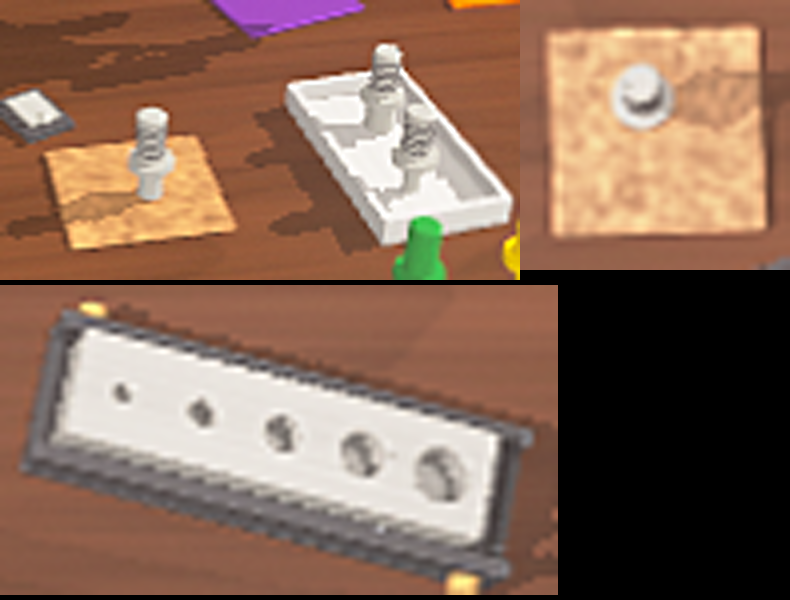

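The enlarged crop confirms it: the pad's punch stands alone on cork and its shank is about 24/44 of the collar, so about 14 mm (punch_b). The dish ones look thicker and thinner. The die's small hole is at the left (+y). Next I'll move above the pad for a closer wrist view.

>>> send_rows(
  moves=[
    [[-0.77,-0.5,0],0],
    [[-0.77,-0.5,0],0],
    [[-0.77,-0.5,0],0],
    [[-0.77,-0.5,0],0],
    [[-0.77,-0.5,0],0],
    [[-0.77,-0.5,0],0],
    [[-0.77,-0.5,0],0],
    [[-0.77,-0.5,0],0],
    [[-0.77,-0.5,0],0],
    [[-0.77,-0.5,0],0],
    [[0,0,0],0],
    [[0,0,0],0],
  ],
  jaw=0.7,
)

```text
clock: 1.35
position: [0.5076, 0.1759, 0.2005]
orientation: [-0.685, -3.065, -0.0]
ft_force: [-0.2, -0.5, -0.5]
finger_gap: 0.0597
grasp_force: 0.0
```

```bash
python3 - <<'E'
from h import *
import pickle
c,im=snap("wrist","pics/w1.png"); pickle.dump(c,open("cw1.pkl","wb"))
o=ctrl.get_obs(); print(o["clock"],o["position"],o["orientation"],o["finger_gap"])
print(proj(c,[[.5054,.174,.057],[.5054,.174,.004],o["position"]]))
E
```

```text
1.4 [0.50703191 0.1769074  0.20048723] [-6.81965904e-01 -3.06535595e+00 -1.20432032e-04] 0.059936090882600365
[[254.73371893 172.57171018]
 [255.08237212 162.74460844]
 [257.8081564  225.62978306]]
```

View pics/w1.png

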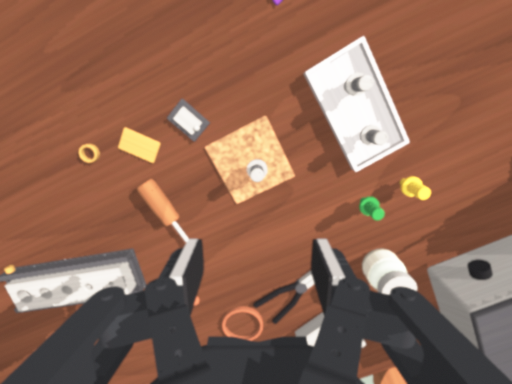

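The wrist view shows the punch on the cork pad with its head near (258,171), midway between the fingers, nothing else near. The die is at lower left (70,285).

```bash
python3 - <<'E'
from h import *
import pickle
c=pickle.load(open("cw1.pkl","rb")); im=cv2.imread("pics/w1.png")
hsv=cv2.cvtColor(im,cv2.COLOR_BGR2HSV)[155:190,240:278]
m=((hsv[...,1]<45)&(hsv[...,2]>110)).astype(np.uint8)
n,l,s,ce=cv2.connectedComponentsWithStats(m); print(s,ce+[240,155])
for r in range(8,30): print(' '.join('%3d'%v if q<45 else ' . ' for v,q in zip(hsv[r,6:32,2],hsv[r,6:32,1])))
print(ray(c,(257.5,170.5),.057),ray(c,(257.5,171),.029))
E
```

```text
[[  0   0  38  35 996]
 [  7   5  20  22 334]] [[259.04618474 172.7560241 ]
 [256.87125749 169.74550898]]
 .   .   .  243 244 246 246 245 244 240 237 237 238 242 245 247 248 248 246  .   .   .   .   .   .   . 
 .   .  241 243 245 245 241 235 225 212 202 204 216 227 237 243 247 248 248 246  .   .   .   .   .   . 
 .   .  243 243 241 235 221 199 176 164 159 162 176 193 212 230 242 247 248 247  .   .   .   .   .   . 
 .   .  241 237 227 205 172 149 142 145 147 151 160 165 175 202 229 244 248 248 248  .   .   .   .   . 
 .   .  229 221 200 169 141 136 146 159 165 169 172 166 163 175 211 237 246 249 249  .   .   .   .   . 
 .   .  214 202 178 149 138 151 176 198 212 215 215 204 185 175 196 229 245 249 250  .   .   .   .   . 
 .  212 205 193 167 143 154 187 218 233 240 242 241 237 225 202 194 222 241 248 250  .   .   .   .   . 
 .   .  203 190 165 159 188 222 238 244 247 248 248 248 244 233 217 221 238 247 250  .   .   .   .   . 
 .   .  202 190 177 188 221 238 244 247 248 248 248 247 247 245 236 229 238 246 250  .   .   .   .   . 
 .   .  204 191 190 214 235 244 246 247 248 248 247 245 24
[... 663 characters left out ...]
.   . 
 .   .   .   .   .   .  235 239 244 246 246 246 246 245 245 245  .   .   .   .   .   .   .   .   .   . 
 .   .   .   .   .   .   .  232 238 241 242 242 242 241 242  .   .   .   .   .   .   .   .   .   .   . 
 .   .   .   .   .   .   .   .   .   .  234 235 236  .   .   .   .   .   .   .   .   .   .   .   .   . 
 .   .   .   .   .   .   .   .   .   .   .   .   .   .   .   .   .   .   .   .   .   .   .   .   .   . 
 .   .   .   .   .   .   .   .   .   .   .   .   .   .   .   .   .   .   .   .   .   .   .   .   .   . 
 .   .   .   .   .   .   .   .   .   .   .   .   .   .   .   .   .   .   .   .   .   .   .   .   .   . 
[0.5045314  0.17793444 0.057     ] [0.51137611 0.17474323 0.029     ]
```

```bash
python3 - <<'E'
from h import *
import pickle
c=pickle.load(open("cw1.pkl","rb"))
P=ray(c,(257.3,174.8),.057);Q=ray(c,(256.5,169.6),.029); print(P,Q,ray(pickle.load(open("c0.pkl","rb"))["top"],(240.5,169.5),.057))
o=ctrl.get_obs(); R=cv2.Rodrigues(np.array(o["orientation"]))[0]; print(R.round(3))
print("head tool",R.T@(P-o["position"]),"collar",R.T@(Q-o["position"]))
c=pickle.load(open("c0.pkl","rb"))["top"]
# die row holes in top crop (px/6.2 + offset)
h=[(122,393),(201,412),(283,433),(361,455),(440,474)]
W=np.array([ray(c,(322+(a+.5)/6.2-.5,130+(b-285+.5)/6.2-.5),.036) for a,b in h]); print(W.round(4)); d=W[0]-W[4]; print(np.linalg.norm(d),np.degrees(np.arctan2(d[0],d[1])))
k=[(67,312),(530,430),(508,572),(28,470)]
K=np.array([ray(c,(322+(a+.5)/6.2-.5,130+(b-285+.5)/6.2-.5),.026) for a,b in k]);print(K.round(4),K.mean(0))
E
```

```text
[0.50906254 0.17555528 0.057     ] [0.5092126  0.17437406 0.029     ] [0.50662499 0.17278634 0.057     ]
[[-0.906  0.424 -0.001]
 [ 0.424  0.906  0.   ]
 [ 0.001 -0.    -1.   ]]
head tool [-0.00259578 -0.00033413  0.1434841 ] collar [-0.00326828 -0.00133456  0.17148347]
[[ 0.5692 -0.0824  0.036 ]
 [ 0.5612 -0.1148  0.036 ]
 [ 0.5523 -0.1485  0.036 ]
 [ 0.543  -0.1805  0.036 ]
 [ 0.5349 -0.2132  0.036 ]]
0.13519142998650827 14.699190481193257
[[ 0.6073 -0.0642  0.026 ]
 [ 0.5566 -0.2581  0.026 ]
 [ 0.4959 -0.2432  0.026 ]
 [ 0.5395 -0.0444  0.026 ]] [ 0.54983729 -0.15245977  0.026     ]
```

>>> send_rows(
  moves=[
    [[-0.058,-0.01,0.2],-0.5],
    [[0,0,0.5],-0.51],
    [[0,0,0.5],-0.5],
    [[0,0,0.5],0],
    [[0,0,0.5],0],
    [[0,0,0.4],0],
    [[0,0,0.3],0],
    [[0,0,0.2],0],
    [[0,0,0.1],0],
    [[0,0,0.1],0],
    [[0,0,0],0],
    [[0,0,0],0],
  ],
)

```text
clock: 2.6
position: [0.5106, 0.1754, 0.0365]
orientation: [0.4, 3.115, 0.001]
ft_force: [0.8, -0.5, 0.5]
finger_gap: 0.0599
grasp_force: 0.0
```

```bash
python3 - <<'E'
from h import *
import pickle
c,im=snap("wrist","pics/w2.png"); pickle.dump(c,open("cw2.pkl","wb"))
o=ctrl.get_obs(); print(o["clock"],o["position"],o["orientation"],o["ft_force"])
R=cv2.Rodrigues(np.array(o["orientation"]))[0]; print(np.degrees(np.arctan2(R[0,1],R[1,1])))
E
```

```text
2.65 [0.51068634 0.17535891 0.03661204] [4.00506406e-01 3.11455898e+00 9.00068441e-04] [0.55191671 0.03037901 0.26658664]
14.655069608112747
```

View pics/w2.png

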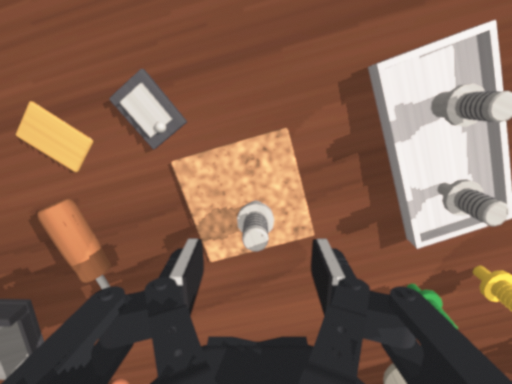

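The wrist view shows the head's top disc near (256,240) between the fingers, its collar at (256,218) just behind. The dish is clear of the fingers.

```bash
python3 - <<'E'
from h import *
import pickle
c=pickle.load(open("cw2.pkl","rb")); o=ctrl.get_obs(); p=np.array(o["position"])
R=cv2.Rodrigues(np.array(o["orientation"]))[0]
a=np.linspace(0,2*np.pi,24,endpoint=False)
im=cv2.imread("pics/w2.png")
k=c
for z,r in((.057,.008),(.029,.013)):
    q=proj(c,np.c_[p[0]+r*np.cos(a),p[1]+r*np.sin(a),0*a+z]); print(z,q.min(0),q.max(0),q.mean(0))
g=cv2.cvtColor(im,cv2.COLOR_BGR2GRAY)
print(g[195:258,256]); print(g[240,236:278]); print(g[214,230:282])
E
```

```text
0.057 [243.36657301 229.6103688 ] [269.7901876  253.20134711] [256.5795647  241.49475252]
0.029 [238.05051894 204.97282194] [275.23090255 239.00513482] [256.64305337 222.16804449]
[175 174 174 169 164 160 159 161 175 197 214 218 220 221 219 208 184 157
 136 130 133 128 132 129 130 134 129 132 130 131 152 169 184 206 221 223
 222 220 219 220 219 219 219 219 219 219 219 218 215 200 178 166 162 162
 156 143 117  95  87  86  87  86  87]
[191 193 193 188 180 170 165 179 200 214 217 218 219 219 219 217 217 217
 218 219 219 220 220 220 220 220 219 217 215 212 205 193 183 180 184 183
 183 183 187 192 197 197]
[136 139 142 144 142 134 123 126 149 179 196 198 191 184 177 168 159 154
 143 126 114 109 111 114 119 126 130 131 131 136 147 160 177 193 205 214
 218 221 223 223 222 218 206 193 187 186 185 184 181 178 175 172]
```

>>> send_rows(
  moves=[
    [[0.03,0,0.05],0],
    [[0,0,0],0],
    [[0,0,0],0],
  ],
)

```text
clock: 2.95
position: [0.5084, 0.1756, 0.0335]
orientation: [0.4, 3.116, 0.0]
ft_force: [0.3, -0.7, 1.1]
finger_gap: 0.0596
grasp_force: 0.0
```

>>> send_rows(
  moves=[
    [[0,0,0],0],
    [[0,0,0],0],
    [[0,0,0],0],
    [[0,0,0],0],
    [[0,0,0],0],
    [[0,0,0],0],
    [[0,0,0],0],
    [[0,0,0],0],
  ],
  jaw=0,
)

```text
clock: 3.75
position: [0.5085, 0.1756, 0.0334]
orientation: [-0.4, -3.116, 0.0]
ft_force: [-0.6, 0.3, 0.2]
finger_gap: 0.0002
grasp_force: 0.0
```

```bash
python3 - <<'E'
from h import *
import pickle
c,im=snap("wrist","pics/w3.png"); pickle.dump(c,open("cw3.pkl","wb"))
s,im2=snap("scene","pics/s3.png")
a=cv2.imread("pics/w3.png");b=cv2.imread("pics/s3.png")
o=np.zeros((384,784,3),np.uint8); o[:,:420]=a[:,40:460]; o[:,424:]=cv2.resize(b[130:270,220:350],(360,384),interpolation=cv2.INTER_CUBIC); cv2.imwrite("pics/c3.png",o)
E
```

```text
(no output)
```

View pics/c3.png

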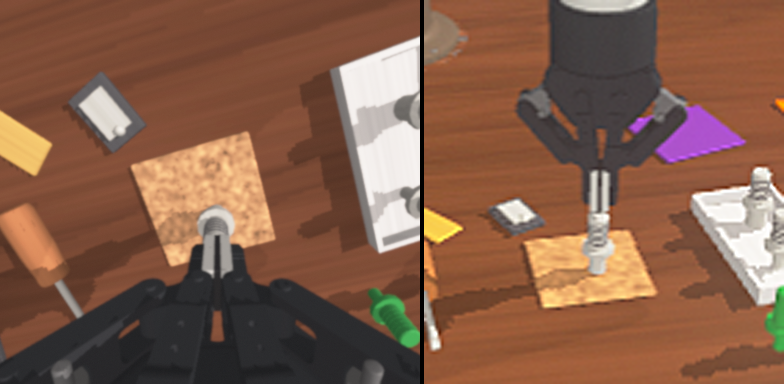

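The wrist view shows the fingers shut with nothing between them; the punch still stands upright on the pad, collar near (257,221). I'll check where the fingertips really are.

```bash
python3 - <<'E'
from h import *
import pickle
c=pickle.load(open("cw3.pkl","rb")); s=ctrl.calibration("scene"); t=ctrl.calibration("top"); o=ctrl.get_obs(); p=np.array(o["position"]); print(p)
R=cv2.Rodrigues(np.array(o["orientation"]))[0]
Rc=np.array(c["R"]); print("cam in tool",(R.T@(-Rc.T@np.array(c["t"]).ravel()-p)).round(4),(Rc@R).round(3))
for n,cc in(("w",c),("s",s)): print(n,proj(cc,[p,p-R[:,2]*.019,[p[0],p[1],.057],[p[0],p[1],.029],[p[0],p[1],.004]]).round(1))
a=cv2.imread("pics/w3.png");b=cv2.imread("pics/s3.png")
out=np.zeros((590,790,3),np.uint8); out[:590,:400]=cv2.resize(a[191:285,225:289],(400,590),interpolation=cv2.INTER_NEAREST)
out[:590,404:790]=cv2.resize(b[180:238,264:302],(386,590),interpolation=cv2.INTER_NEAREST)
cv2.imwrite("pics/c4.png",out)
E
```

```text
[0.50849667 0.17561196 0.03337245]
cam in tool [ 0.082   0.0003 -0.1735] [[ 0.001  1.     0.001]
 [-0.949  0.001 -0.315]
 [-0.315 -0.001  0.949]]
w [[256.6 226.9]
 [256.5 240.3]
 [256.5 244. ]
 [256.6 224.1]
 [256.7 210.5]]
s [[283.3 217.1]
 [283.5 209.9]
 [283.5 208.1]
 [283.3 218.8]
 [283.1 228. ]]
```

View pics/c4.png

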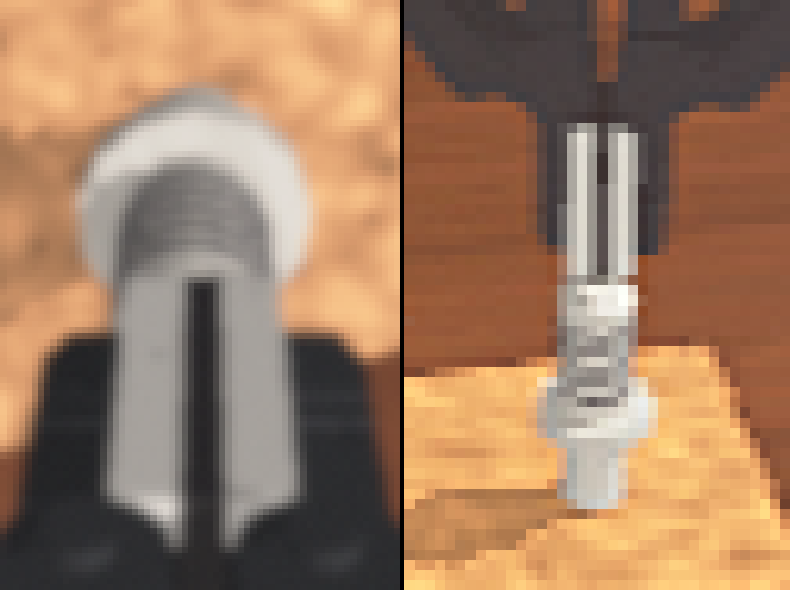

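The crop shows the shut fingertips ending level with the head's top (scene row ~207.5, where z = 0.057 projects), about 24 mm higher than the reported TCP. So they closed just above the head and the punch was not touched. I'll open, go 22 mm lower and close again.

>>> send_rows(
  moves=[
    [[0,0,0],0],
    [[0,0,0],0],
    [[0,0,0],0],
    [[0,0,0],0],
    [[0,0,0],0],
    [[0,0,0],0],
    [[0,0,0.15],0],
    [[0,0,0.15],0],
    [[0,0,0.14],0],
    [[0,0,0],0],
    [[0,0,0],0],
  ],
  jaw=0.6,
)

```text
clock: 4.95
position: [0.508, 0.1755, 0.0107]
orientation: [-0.4, -3.115, 0.001]
ft_force: [-1.0, -0.0, 0.5]
finger_gap: 0.0514
grasp_force: 0.0
```

>>> send_rows(
  moves=[
    [[0,0,0],0],
    [[0,0,0],0],
    [[0,0,0],0],
    [[0,0,0],0],
    [[0,0,0],0],
    [[0,0,0],0],
    [[0,0,0],0],
    [[0,0,0],0],
  ],
  jaw=0,
)

```text
clock: 5.75
position: [0.509, 0.1757, 0.0119]
orientation: [0.4, 3.115, 0.0]
ft_force: [-0.8, 0.0, 5.4]
finger_gap: 0.0133
grasp_force: 58.7
```

```bash
python3 - <<'E'
from h import *
import pickle
c,im=snap("wrist","pics/w5.png"); pickle.dump(c,open("cw5.pkl","wb"))
s,im2=snap("scene","pics/s5.png")
a=cv2.imread("pics/w5.png");b=cv2.imread("pics/s5.png")
out=np.zeros((590,790,3),np.uint8); out[:590,:400]=cv2.resize(a[191:285,225:289],(400,590),interpolation=cv2.INTER_NEAREST)
out[:590,404:790]=cv2.resize(b[180:238,264:302],(386,590),interpolation=cv2.INTER_NEAREST)
cv2.imwrite("pics/c5.png",out)
o=ctrl.get_obs(); print(o["position"],o["ft_force"],o["ft_torque"],o["finger_gap"])
E
```

```text
[0.50897771 0.17569196 0.01182173] [-2.07178977e-03 -5.50200143e-01  5.29086790e+00] [-0.1122853   0.07294426  0.01094552] 0.01347535398597076
```

View pics/c5.png

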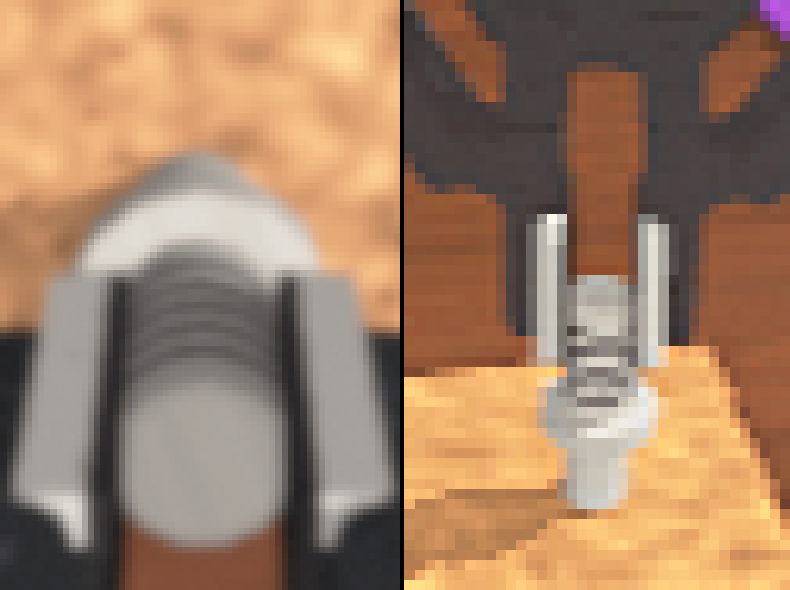

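Now both pads hold the round head (wrist head-top centre near (257,264)), tips about 6 mm above the collar. The punch is upright. Lifting it and carrying it above the die.

>>> send_rows(
  moves=[
    [[0,0,-0.2],0],
    [[0,0,-0.7],0],
    [[0,0,-0.9],0],
    [[-0.31,-0.757,0],0],
    [[-0.31,-0.757,0],0],
    [[-0.31,-0.757,0],0],
    [[-0.31,-0.757,0],0],
    [[-0.31,-0.757,0],0],
    [[-0.31,-0.757,0],0],
    [[-0.31,-0.757,0],0],
    [[-0.31,-0.757,0],0],
    [[0,0,0],0],
  ],
)

```text
clock: 7.05
position: [0.5526, -0.1536, 0.1016]
orientation: [0.408, 3.113, -0.003]
ft_force: [0.5, 0.6, -0.9]
finger_gap: 0.013
grasp_force: 58.7
```

```bash
python3 - <<'E'
from h import *
import pickle
c,im=snap("wrist","pics/w6.png"); pickle.dump(c,open("cw6.pkl","wb"))
o=ctrl.get_obs(); p=np.array(o["position"]); print(o["clock"],p,o["orientation"],o["ft_force"],o["finger_gap"])
pickle.dump(o,open("o6.pkl","wb"))
W=np.array([[0.5692,-0.0824,.036],[.5612,-.1148,.036],[.5523,-.1485,.036],[.543,-.1805,.036],[.5349,-.2132,.036]])
print(proj(c,W).round(1)); print(proj(c,[[p[0],p[1],p[2]-.0078+.053]]))
E
```

```text
7.1 [ 0.55165748 -0.1509347   0.10116441] [-4.06738930e-01 -3.11484965e+00 -1.11722162e-04] [-1.41332537  0.09645848 -0.78436782] 0.013094640064381925
[[338.8 192.9]
 [301.4 193.5]
 [262.3 193.5]
 [225.  192.6]
 [187.4 193.2]]
[[260.70418618 261.18883478]]
```

View pics/w6.png

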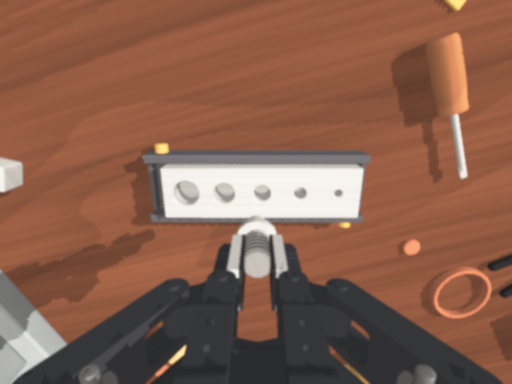

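The wrist view shows the die's five holes at (187,192), (225,192), (262,192), (300,192) and (338,192), big to small left to right, with the punch held upright, head top near (258,262). Measuring again now that the arm has settled.

```bash
python3 - <<'E'
from h import *
import pickle
ctrl.snapshot("wrist")
o=ctrl.get_obs(); c,im=snap("wrist","pics/w7.png"); p=np.array(o["position"]); R=cv2.Rodrigues(np.array(o["orientation"]))[0]
pickle.dump((c,p,R),open("c7.pkl","wb"));print(p,o["qd"].round(3) if hasattr(o["qd"],'round') else o["qd"])
g=cv2.cvtColor(im,cv2.COLOR_RGB2GRAY)
H=[]
for u in(187,225,262,300,338):
    w=cv2.resize(g[176:210,u-18:u+19].astype(np.float32),None,fx=8,fy=8,interpolation=cv2.INTER_CUBIC)
    m=(w<(np.percentile(w,80)-18)).astype(np.uint8)
    n,l,s,ce=cv2.connectedComponentsWithStats(m); 
    ok=[i for i in range(1,n) if s[i,0]>0 and s[i,1]>0 and s[i,0]+s[i,2]<m.shape[1] and s[i,1]+s[i,3]<m.shape[0]]
    i=max(ok,key=lambda i:s[i,4]); x,y,ww,hh,A=s[i]
    cen=np.array([u-18+(x+ww/2)/8-.5,176+(y+hh/2)/8-.5]); H.append(ray(c,cen,.036)); print(cen.round(2),(ww/8,hh/8),(R.T@(H[-1]-p)*1e3).round(2))
r=g[236:282,257].astype(int);print(r);print(g[262,236:282]); 
print("edges x cols plate row192:",g[192,150:180],g[192,350:375]); print("col 281:",g[145:230,281])
E
```

```text
[ 0.55111482 -0.14923241  0.10087726] [ 0.037 -0.008  0.023  0.006  0.007 -0.001]Traceback (most recent call last):
  File "<stdin>", line 13, in <module>
ValueError: max() iterable argument is empty
```

```bash
cat > holes.py <<'E'
from h import *
import sys,pickle
def run(fn,zh=.036):
    ctrl.snapshot("wrist")
    o=ctrl.get_obs(); c,im=snap("wrist",fn); p=np.array(o["position"]); R=cv2.Rodrigues(np.array(o["orientation"]))[0]
    print(o["clock"],p,np.abs(o["qd"]).max(),o["ft_force"])
    g=cv2.cvtColor(im,cv2.COLOR_RGB2GRAY); 
    m=(cv2.resize(g,None,fx=4,fy=4,interpolation=cv2.INTER_CUBIC)<175).astype(np.uint8)
    n,l,s,ce=cv2.connectedComponentsWithStats(m)
    for x,y,w,h,A in s:
        if 12<w<160 and 12<h<160 and A>100 and 100<x/4<400 and 120<y/4<240:
            cen=np.array([(x+w/2)/4-.5,(y+h/2)/4-.5]); q=R.T@(ray(c,cen,zh)-p)*1e3
            print(cen.round(1),w/4,h/4,q.round(1))
    return g
E
python3 - <<'E'
from holes import *
g=run("pics/w8.png")
for r in range(180,206,2): print(r,g[r,246:280])
print(g[236:290,257]);print(g[262,236:282])
print(g[150:230,281])
E
```

```text
7.25 [ 0.55091045 -0.14757266  0.10074369] 0.017572106679346052 [-0.19063149 -0.45006796 -0.90733755]
[180.6 196.5] 21.75 21.0 [ -1.  -68.1  64.7]
[218.2 197.5] 18.5 15.0 [ -1.9 -34.4  64.7]
[293.8 196.8] 11.5 9.5 [-1.1 33.  64.8]
[255.8 198.5] 15.5 9.5 [-2.8 -0.9 64.7]
[331.6 196.8] 6.75 6.0 [-1.1 66.9 64.8]
180 [243 243 243 243 243 244 243 243 243 243 243 243 243 243 243 243 243 243
 244 243 243 244 244 243 243 243 244 244 243 243 243 244 244 244]
182 [245 245 245 245 245 245 245 245 245 245 245 245 245 245 245 245 245 245
 245 245 245 245 245 245 245 245 245 245 245 245 245 245 245 246]
184 [246 246 246 246 246 246 246 246 246 246 246 246 246 246 246 246 246 246
 246 246 246 246 246 246 246 246 246 246 246 246 246 246 246 246]
186 [244 244 244 244 244 244 244 244 244 244 244 245 244 245 245 245 245 245
 244 244 244 245 245 245 245 245 245 245 245 245 245 245 245 245]
188 [243 243 243 242 241 239 235 231 228 227 227 228 231 236 240 241 243 243
 243 243 243 243 243 243 243 243 243 243 243 243 244 244 244 243]
190 [244 243 241 235 226 215 206 201 199 198 198 197 199 204 212 224 233 2
[... 1103 characters left out ...]
129 123 110 124 142 149 152 163 180 189
 193 195 195 195 195 195 196 196 196 195 194 195 194 193 192 192 192 191
 191 192 191 190 182 160 130 114 111 111 111 111 108 105 104 106 109 108]
[191 186 166 127  80  53  56  82 128 166 186 192 194 195 195 194 192 191
 192 193 194 196 195 196 195 196 197 196 195 194 193 191 184 160 116  70
  49  53  88 136 172 187 191 192 193 192]
[ 97  99 100  99  95  92  90  89  97 113 121 122 123 121 120 119 118 127
 155 181 192 202 222 238 242 242 243 243 244 244 244 245 245 246 246 246
 245 244 243 243 244 245 244 243 242 242 242 243 242 242 242 242 243 243
 243 244 244 243 242 242 244 244 244 244 244 243 243 241 240 238 226 186
 138 119 116 109  94  86  86  94]
```

```bash
python3 - <<'E'
from h import *
c=ctrl.calibration("wrist"); o=ctrl.get_obs(); p=np.array(o["position"]); R=cv2.Rodrigues(np.array(o["orientation"]))[0]
q=R.T@(ray(c,(256.8,264.2),p[2]-.0078+.053)-p)*1e3; print("head",q,p)
print("hole",R.T@(ray(c,(255.7,196.6),.036)-p)*1e3, np.degrees(np.arctan2(R[0,1],R[1,1])), R[:,2])
E
```

```text
head [ -0.13886104   0.1905864  -45.20020968] [ 0.55107416 -0.14727255  0.10084557]
hole [-1.0175083  -0.95202333 64.84338521] 14.58251185539813 [-1.53636341e-03  9.71166893e-04 -9.99998348e-01]
```

>>> send_rows(
  moves=[
    [[-0.02,-0.02,0.3],0],
    [[0,0,0.4],0],
    [[0,0,0.2],0],
    [[0,0,0],0],
    [[0,0,0],0],
    [[0,0,0],0],
    [[0,0,0],0],
    [[0,0,0],0],
  ],
)

```text
clock: 8.1
position: [0.5532, -0.1502, 0.0572]
orientation: [0.4, 3.114, -0.001]
ft_force: [0.6, 0.2, -2.2]
finger_gap: 0.0135
grasp_force: 58.7
```

```bash
python3 - <<'E'
from holes import *
g=run("pics/w9.png")
print(g[240:300,256]);print(g[262,230:290])
for r in (190,200,210,220): print(r,g[r,150:400:2])
E
```

```text
8.15 [ 0.55310726 -0.15014544  0.05703214] 0.005071139510111968 [ 0.06816104  0.42232589 -0.1929535 ]
[168.6 211.5] 26.25 26.0 [  2.4 -65.5  21. ]
[213.4 212.9] 22.75 19.75 [  1.4 -32.2  21. ]
[303.9 212.2] 14.25 12.0 [ 2.  35.1 21. ]
[253.  217.5] 29.5 21.0 [-2.3 -2.7 21. ]
[349.2 212.5] 9.0 7.5 [ 1.8 68.9 21. ]
[120 123 109 111 127 121 108 121 139 145 149 160 176 186 190 192 193 192
 192 192 193 193 192 191 190 190 190 188 188 189 189 188 189 189 190 189
 179 157 125 108 106 107 107 109 110 110 109 109 109 108 108 108 108 110
 107 104 102 103 102 102]
[187 189 189 189 190 190 189 185 165 126  80  53  53  80 125 164 183 190
 192 192 192 190 189 188 189 191 192 192 193 192 193 193 193 193 193 192
 191 189 181 158 115  70  46  52  86 134 169 186 188 189 190 189 190 189
 187 176 142  96  65  55]
190 [239 239 240 240 240 240 240 240 240 240 240 240 241 241 241 241 241 241
 241 241 241 241 241 241 242 242 241 242 242 242 242 242 242 242 242 242
 242 242 242 242 242 242 242 243 243 242 243 243 242 243 242 243 242 242
 243 242 243 243 243 243 243 243 243 243 243 243 243 243 243 243 243 243
[... 1052 characters left out ...]
9 134 163 226 239 240 240 239 239 239 239 239
 239 239 239 239 239 239 239 228 178 145 135 151 207 237 238 238 238 238
 238 238 238 238 236 196 111 104 103 102 103 103 103 103 104 104 104]
220 [241 248 249 231 219 214 211 207 200 184 157 142 142 140 145 185 231 240
 240 240 240 240 241 241 241 246 246 229 217 209 199 178 150 144 143 148
 170 193 197 196 195 196 196 197 214 234 233 235 219 166 158 171 184 195
 198 197 201 204 220 238 242 242 242 242 242 242 242 242 242 242 242 242
 242 244 246 244 236 230 228 234 240 241 241 241 241 241 241 241 241 241
 241 241 241 241 241 240 241 241 241 240 240 240 240 240 240 240 240 240
 240 240 240 240 221 123 107 108 107 106 108 106 107 106 106 105 104]
```

```bash
python3 - <<'E'
from h import *
c=ctrl.calibration("wrist"); o=ctrl.get_obs(); p=np.array(o["position"]); R=cv2.Rodrigues(np.array(o["orientation"]))[0]
a=R.T@(ray(c,(256.9,264.1),p[2]-.0078+.053)-p)*1e3; b=R.T@(ray(c,(258.2,212.2),.036)-p)*1e3
print(p,a,b,b-a)
E
```

```text
[ 0.55296989 -0.15010305  0.05691062] [-4.27019386e-02  2.55902005e-01 -4.51999995e+01] [ 2.05973519  1.1431993  20.90858069] [ 2.10243713  0.88729729 66.10858018]
```

>>> send_rows(
  moves=[
    [[0.038,0.02,0],0],
    [[0,0,0.1],0],
    [[0,0,0.06],0],
    [[0,0,0],0],
    [[0,0,0],0],
    [[0,0,0],0],
    [[0,0,0],0],
  ],
)

```text
clock: 8.9
position: [0.5512, -0.1485, 0.0485]
orientation: [0.4, 3.116, -0.0]
ft_force: [0.7, -1.1, -0.9]
finger_gap: 0.0133
grasp_force: 58.7
```

>>> send_rows(
  moves=[
    [[0,0,0.03],0],
    [[0,0,0.03],0],
    [[0,0,0.03],0],
    [[0,0,0.02],0],
    [[0,0,0.02],0],
    [[0,0,0],0],
    [[0,0,0],0],
  ],
)

```text
clock: 9.6
position: [0.551, -0.1485, 0.0418]
orientation: [-0.4, -3.116, 0.0]
ft_force: [0.8, 0.6, 0.0]
finger_gap: 0.013
grasp_force: 58.7
```

>>> send_rows(
  moves=[
    [[0,0,0.02],0],
    [[0,0,0.02],0],
    [[0,0,0.02],0],
    [[0,0,0],0],
    [[0,0,0],0],
    [[0,0,0],0],
  ],
)

```text
clock: 10.2
position: [0.5511, -0.1485, 0.0389]
orientation: [0.4, 3.116, -0.0]
ft_force: [-0.3, -0.6, -1.1]
finger_gap: 0.0132
grasp_force: 58.7
```

The foot is about 5 mm below the plate top with no force, so it is in the hole. Continuing down.

>>> send_rows(
  moves=[
    [[0,0,0.04],0],
    [[0,0,0.04],0],
    [[0,0,0.04],0],
    [[0,0,0.04],0],
    [[0,0,0.04],0],
    [[0,0,0],0],
    [[0,0,0],0],
  ],
)

```text
clock: 10.9
position: [0.551, -0.1485, 0.0288]
orientation: [-0.4, -3.116, -0.0]
ft_force: [-0.4, -0.7, -1.5]
finger_gap: 0.0135
grasp_force: 58.7
```

>>> send_rows(
  moves=[
    [[0,0,0.03],0],
    [[0,0,0.03],0],
    [[0,0,0.02],0],
    [[0,0,0.02],0],
    [[0,0,0],0],
    [[0,0,0],0],
  ],
)

```text
clock: 11.5
position: [0.5511, -0.1485, 0.024]
orientation: [0.4, 3.116, 0.0]
ft_force: [-0.3, 0.1, 0.7]
finger_gap: 0.0131
grasp_force: 58.8
```

>>> send_rows(
  moves=[
    [[0,0,0.02],0],
    [[0,0,0.02],0],
    [[0,0,0],0],
    [[0,0,0],0],
    [[0,0,0],0],
  ],
)

```text
clock: 12.0
position: [0.5512, -0.1485, 0.0226]
orientation: [0.4, 3.116, -0.0]
ft_force: [-1.9, 0.5, 5.0]
finger_gap: 0.0132
grasp_force: 59.3
```

Contact at 6 N net with the plate sunk about 1.4 mm, so the collar is on the plate. I'll ease off, then let go.

>>> send_rows(
  moves=[
    [[0,0,-0.02],0],
    [[0,0,0],0],
    [[0,0,0],0],
  ],
)

```text
clock: 12.3
position: [0.5512, -0.1485, 0.0231]
orientation: [0.4, 3.116, -0.0]
ft_force: [-0.4, 0.4, 3.3]
finger_gap: 0.0133
grasp_force: 59.2
```

>>> send_rows(
  moves=[
    [[0,0,0],0],
    [[0,0,0],0],
    [[0,0,0],0],
    [[0,0,0],0],
    [[0,0,0],0],
    [[0,0,0],0],
    [[0,0,-0.1],0],
    [[0,0,-0.4],0],
    [[0,0,-0.8],0],
    [[0,0,-0.8],0],
    [[0,0,0],0],
    [[0,0,0],0],
  ],
  jaw=0.7,
)

```text
clock: 13.5
position: [0.5522, -0.1489, 0.1297]
orientation: [0.4, 3.112, -0.001]
ft_force: [-0.7, -0.2, 0.6]
finger_gap: 0.0596
grasp_force: 0.0
```

```bash
python3 - <<'E'
from h import *
c,im=snap("wrist","pics/w10.png"); s,im2=snap("scene","pics/s10.png")
a=cv2.imread("pics/w10.png"); b=cv2.imread("pics/s10.png")
out=np.zeros((590,790,3),np.uint8); out[:280,:790]=cv2.resize(a[130:250,90:430],(790,280),interpolation=cv2.INTER_CUBIC)
out[285:585,:400]=cv2.resize(b[215:290,65:190],(400,300)[:2],interpolation=cv2.INTER_CUBIC)
out[285:585,404:790]=cv2.resize(b[180:280,255:385],(386,300),interpolation=cv2.INTER_CUBIC)
cv2.imwrite("pics/c10.png",out)
o=ctrl.get_obs(); print(o["clock"],o["position"],o["finger_gap"],o["ft_force"])
X=np.array([.5514,-.1487,0]); print([proj(s,[X+[0,0,z]]).round(1).tolist() for z in(.069,.041,.036)],[proj(c,[X+[0,0,z]]).round(1).tolist() for z in(.069,.041)])
E
```

```text
13.6 [ 0.54986622 -0.14804644  0.12682017] 0.05955838887362247 [ 0.51257326  0.21633195 -0.5511546 ]
[[[124.3, 230.1]], [[127.4, 241.3]], [[128.0, 243.2]]] [[[256.7, 195.9]], [[256.8, 186.4]]]
```

View pics/c10.png

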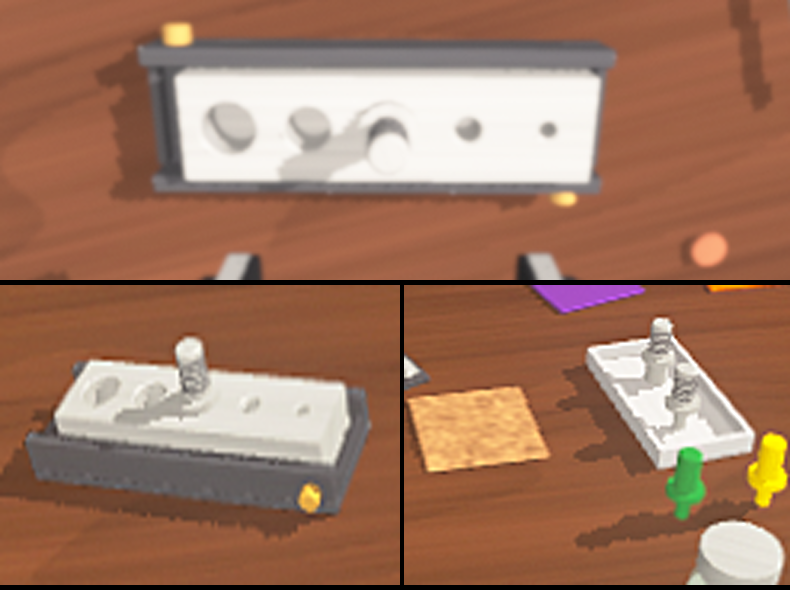

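The picture shows the punch upright in the middle hole with its collar flat on the plate (wrist pixel about (257,190)). The pad is empty, the dish punches are untouched and the gripper is clear. Handing in.

```bash
python3 -c "
from plant import ctrl
print(ctrl.close_job())"
```

```text
the job is handed in; nothing more can be done
None
```

I put the pad's punch (punch_b, 14 mm shank) into the middle hole, pressed it home with its collar flat on the plate, let go, and handed the job in at about 13.6 s; the hand-in gave no verdict, the last press read about 6 N, and the dish punches still stand as they were.

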